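# Open the wide door of the touch-latch model cupboard

### The arm

A 6-joint arm with a two-finger parallel gripper is mounted at the origin on the work surface. World frame = base frame: x ahead of the robot, y to its left, z up, the work surface at z = 0. Lengths are in m, angles in rad, forces in N, time in s.
With the tool pointing down it reaches from about 0.3 to 0.775 m from the base axis. Payload 14.6 kg.
Tool frame: the origin (TCP) lies on the centre line of the jaws, within the pads' length; the fingertips stand 19 mm ahead of it and the grasp point (between the pads) is the TCP; y points along the fingers, x is the direction in which the jaws open and shut, and the axes are right-handed (so a half turn about y gives the same grasp; the last joint's range is limited). The gripper opens to 94 mm and grips with 3 to 60 N. Pads are 16 mm wide; open, the fingers measure 119 mm over their backs; the gripper's body (75 mm by 177 mm) begins 78 mm behind the grasp point.
Start: joints at [-1.317, 0.3, 1.521, -0, 1.321, -0.067], TCP at [0.173, -0.522, 0.224] pointing down, gripper open.
Joint ranges: [-3.03, 3.03], [-0.79, 2.21], [0.23, 2.52], [-1.04, 4.18], [0, 3.07], [-2.55, 2.55]. Speed limits (rad/s): [2.22, 2.22, 2.57, 3.14, 3.14, 3.14].

### API

Orientations are given as [roll, pitch, yaw] about the fixed x, y, z axes, in that order (R = Rz(yaw) Ry(pitch) Rx(roll)).
In Python, from station import ctrl, optics gives the robot as it stands.
- The arm moves only by the tool jog_arm, never from a script. Its argument "targets" is a list of rows, each a list of 3 entries, a list of its own where there are three numbers: the finger opening in cm, from 0 to 9.4, then the shift along the tool's x, y, z in cm, then the turn about the tool's y in rad. A call has 1 to 10 rows; each row is the pose to reach, as a shift and turn from the pose commanded when the call began, along the tool's axes at that moment; what a row does not reach only later rows make up. A row lasts 1/10 s, in which the tool goes at most 50 mm and 8.59 degrees, less where a joint would pass 70% of its speed; a pose out of reach is approached as far as the arm can. A call with a gripper value outside its range is refused whole. The fingers move at their own pace and stop on an object; "grip_force" is the grip in N (left out, the last holds). Time passes only in rows, so rows that repeat a pose let the fingers close. It gives the time, the measured TCP pose, the force and the opening at its end, in the units of the state.
- ctrl.get_obs(): the state, without advancing time (a new reading comes with each control period).
- optics.camera(name): name is "scene" or "top" or "wrist"; returns a dict with "img" (420x560x3 uint8, red, green, blue), "range_z" (420x560 float32, m along the optical axis (not along the pixel's ray), 0 where there is no reading), "camera_matrix" (3x3 intrinsics, pixels), "world_to_cam" (4x4, takes a point from world to camera coordinates); the wrist camera has in their place "mount" (4x4, takes a point from camera to tool coordinates, whose origin is the TCP and whose axes are the tool frame's). Camera axes: x right, y up, looking along -z (the intrinsics and any distortion apply to the point x, -y, -z); pixel columns grow to the right and rows downward; lengths in m; the calibration is good to about 2 mm. A picture is of the moment at which its call begins: read the wrist's pose just before it.
- ctrl.hand_in(): hands the job in, once; it reports no verdict.
The state is a dict: "time_s": time; "qpos": joint angles; "joint_vel": joint speeds; "tau": joint torques, N m; "ee_pos": TCP position; "eef_rot": TCP orientation; "force": force on the tool from outside, world axes, zero at the start; "moment": the same for the moment, N m; "grip_width": finger opening in m.
Only numpy, scipy, OpenCV 4.12 (cv2) and the standard library are available. Lean on these libraries where they do the work, as an engineer would, in place of code of your own. Each camera call takes 0.05 s, during which the arm holds its last target. There are 200 camera calls.

### The job

Somebody needs to get at the models in the wide compartment of the low handle-less plywood cupboard. With a fingertip press its wide door in near the free edge until the touch catch lets go, take the finger away so that the spring sets the door ajar, then put a finger behind the free edge and swing the door gently open until it stands square to the cupboard, and leave it so. Push only, with a light touch: grip and lift nothing, keep the narrow door shut, and leave the models and tools on the bench and on the cupboard where they stand.

Things in the scene. Friction and masses are not known exactly. Their poses are not given: they have to be found in the camera images.
- cupboard: low handle-less plywood cupboard, fixed, 260 mm deep, 315 wide, 210 tall. Origin: centre of its underside, on the bench; x from front to back, z up. The front with two plain doors looks along its -x (roughly world +y). Carcass front at own x = -130 mm; the shut doors stand 4 mm clear of it, 15 mm thick: faces at x = -149. Wide door: own y +157 to -43; narrow door: y -47 to -157, nearer the robot.
- wide_door (a joint): angle of the wide door (200 mm wide, 0.45 kg), rad: 0 shut and latched, 1.57 square to the front, 1.65 stop; opens outwards on an upright hinge. A 3 to 5 N push near the free edge moves it in up to a firm stop at -0.019 (4 mm), which frees the catch; finger gone, a spring brings it out to about 0.26 in 1 s (edge 50 mm out). Then it swings with light friction (0.05 N m) and stays where left.
- wide_door_hinge (a point): on the wide door's upright hinge line (own y = +157 mm, x = -134 mm of the cupboard, the plane of the shut door's back), at the height of the cupboard's top, 210 mm
- wide_door_edge (a point): top corner of the wide door's outer face at its free edge, 200 mm along the door from its hinge and 208 mm above the bench (the door's lower edge is 14 mm above it); moves with the door. The free edges of the two doors meet here with a 4 mm gap. Latched, the door cannot be pulled open.
- tower_center (a point): white card lattice tower, 36 x 36 mm and 140 mm tall on a 55 mm wooden foot, standing on top of the cupboard towards its back; point half-way up
- tin_center (a point): plain steel tin, 66 mm across, 75 mm tall, standing on top of the cupboard towards its back; point half-way up
- terrace_center (a point): stepped plaster housing model 72 mm tall on a 120 x 100 mm wooden base, standing on the bench in front of the cupboard just outside the wide door's swing; point half-way up
- massing_center (a point): small bare-wood L-shaped massing block, 50 x 35 x 60 mm tall, standing on the bench in front of where the two doors meet, just outside the wide door's swing; point half-way up
- glue_center (a point): white glue bottle, 48 mm across, 125 mm tall, on the bench to the left; point half-way up
- pot_center (a point): empty steel pencil pot, 72 mm across, 95 mm tall, on the bench to the left; point half-way up
- scale_rule_center (a point): steel rule 200 x 28 x 4 mm lying on a dark mat on the left near the robot; point at its middle
- narrow_door_edge (a point): top corner of the narrow door's outer face at its free edge, 208 mm above the bench. The narrow door (111 mm wide, hinged on its outer side, nearer the robot) has the same kind of catch and is to stay shut.

How it is judged:
By the outcome, as a careful person would: the job done as asked, in the order asked, and still so for the second after the job is handed in, with the robot touching nothing.
It also fails if it takes over 48 s, if anything falls off the work surface, if the arm or the gripper's body presses on something with over 40 N, if the wrist force passes 120 N, or if a joint passes its speed limit or range.

## Working session

There is one attempt and no reset: what is moved stays moved. The work goes in short steps, Python scripts to look and compute and a tool call to move; the robot and the scene stay as the last step left them, time stands still between calls to the robot, and variables do not carry over. Pictures are saved under pics/ and viewed, about 8 in all and at most 12, crops included, and the job is handed in when it is done.

Besides the shell and the picture viewer there is one more tool, called after "Call:" as a command line: name --argument value ..., lists and objects as JSON in quotes. jog_arm: Moves the arm, as the interface text tells. Its arguments: {"type":"object","properties":{"targets":{"type":"array","items":{"type":"array"}},"grip_force":{"type":"number"}},"required":["targets"]}

```bash
ls; mkdir -p pics; cat > h.py <<'E'
import numpy as np, cv2
from station import ctrl, optics
from scipy.spatial.transform import Rotation as R
def snap(n,f):
    o=ctrl.get_obs(); c=optics.camera(n); cv2.imwrite(f'pics/{f}.png',c['img'][:,:,::-1])
    np.savez(f'pics/{f}.npz',obs_p=o['ee_pos'],obs_r=o['eef_rot'],**c); return c
def world(f,u,v,d=None):
    c=np.load(f'pics/{f}.npz'); K=c['camera_matrix']
    if d is None: 
        w=c['range_z'][int(v)-1:int(v)+2,int(u)-1:int(u)+2]; d=np.median(w[w>0])
    p=np.array([(u-K[0,2])/K[0,0]*d,-(v-K[1,2])/K[1,1]*d,-d,1])
    if 'world_to_cam' in c: return (np.linalg.inv(c['world_to_cam'])@p)[:3]
    t=(c['mount']@p)[:3]; return c['obs_p']+R.from_euler('xyz',c['obs_r']).as_matrix()@t
E
python3 - <<'E'
from h import *
a=snap('scene','s0');b=snap('top','t0')
for c in(a,b): print(c['camera_matrix'].round(1).tolist(),c['world_to_cam'].round(3).tolist(),[k for k in c])
o=ctrl.get_obs();print(o)
E
```

```text
pics
[[388.0, 0.0, 278.9], [0.0, 388.0, 206.5], [0.0, 0.0, 1.0]] [[0.592, 0.806, 0.01, -0.35], [-0.697, 0.506, 0.508, 0.184], [0.404, -0.308, 0.861, -1.377], [0.0, 0.0, 0.0, 1.0]] ['img', 'range_z', 'camera_matrix', 'world_to_cam']
[[472.4, 0.0, 272.2], [0.0, 472.4, 207.0], [0.0, 0.0, 1.0]] [[-0.01, -1.0, 0.014, 0.074], [0.997, -0.009, 0.074, -0.462], [-0.074, 0.014, 0.997, -1.225], [0.0, 0.0, 0.0, 1.0]] ['img', 'range_z', 'camera_matrix', 'world_to_cam']
{'time_s': 0.1, 'qpos': array([-1.31659813e+00,  3.00385806e-01,  1.52154915e+00, -2.62985631e-05,
        1.32072613e+00, -6.65933597e-02]), 'joint_vel': array([-0.00063009, -0.00050867, -0.00194476,  0.00030389,  0.0006611 ,
       -0.00143789]), 'tau': array([ 5.85948019e-04, -5.32647479e+01, -3.53287661e+01,  7.09240395e-02,
        2.34971009e-02, -8.26999712e-05]), 'ee_pos': array([ 0.17336002, -0.52171565,  0.22394662]), 'eef_rot': array([-1.57075065e+00,  1.06775911e-03, -1.24999822e+00]), 'force': array([0.08267225, 0.78588245, 0.39156634]), 'moment': array([-0.01120778,  0.00325532,  0.03382354]), 'grip_width': 0.09384789115156358}
```

View pics/s0.png

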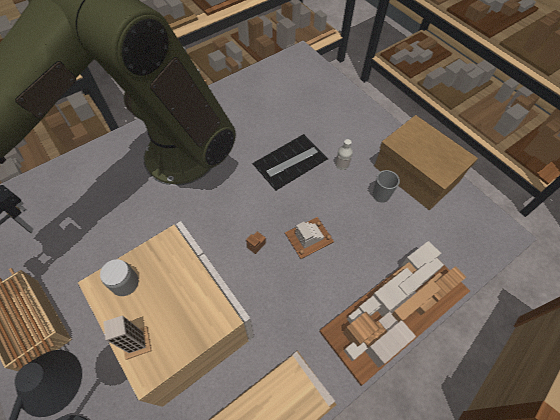

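View pics/t0.png

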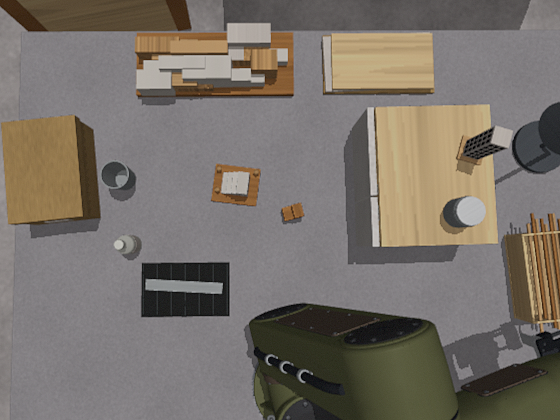

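```bash
python3 - <<'E'
from h import *
c=np.load('pics/t0.npz');K=c['camera_matrix'];d=c['range_z']
v,u=np.mgrid[:420,:560]
P=np.stack([(u-K[0,2])/K[0,0]*d,-(v-K[1,2])/K[1,1]*d,-d,np.ones_like(d)],-1)@np.linalg.inv(c['world_to_cam']).T
P=P[...,:3]
m=(P[...,2]>.2)&(P[...,2]<.218)&(u>340)&(u<510)&(v>95)&(v<260)
n,l,s,_=cv2.connectedComponentsWithStats(m.astype(np.uint8))
i=1+np.argmax(s[1:,4]);print(s[i],np.median(P[l==i][:,2]))
r=cv2.minAreaRect((P[l==i][:,:2]*1000).astype(np.float32));print(r,cv2.boxPoints(r))
# doors' white strip vs. top
for name,b in dict(terrace=(205,160,265,210),mass=(278,198,306,226),pot=(100,158,135,192),glue=(110,230,142,258)).items():
    q=P[b[1]:b[3],b[0]:b[2]].reshape(-1,3);q=q[(q[:,2]>.006)]
    print(name,q.min(0).round(3),q.max(0).round(3), cv2.minAreaRect((q[:,:2]*1000).astype(np.float32)))
im=cv2.resize(c['img'][95:260,340:510][:,:,::-1],None,fx=3.6,fy=3.6,interpolation=cv2.INTER_CUBIC);cv2.imwrite('pics/t0c.png',im)
E
```

```text
[  366   104   132   143 15415] 0.21025926436192166
((519.7703247070312, -286.39862060546875), (316.0402526855469, 281.3758239746094), 0.9786513447761536) [[ 359.3703  -148.43019]
 [ 364.1762  -429.76498]
 [ 680.17035 -424.36707]
 [ 675.36444 -143.03226]]
terrace [0.371 0.087 0.006] [0.589 0.237 1.255] ((479.0755615234375, 162.64300537109375), (220.17520141601562, 145.7928924560547), 1.2263121604919434)
mass [ 0.371 -0.01   0.006] [0.484 0.087 1.255] ((433.0446472167969, 51.691131591796875), (61.73749542236328, 130.63339233398438), 35.428531646728516)
pot [0.371 0.087 0.006] [0.594 0.496 1.255] ((450.599365234375, 297.6214599609375), (443.0311584472656, 78.10379028320312), 59.160606384277344)
glue [0.335 0.087 0.006] [0.403 0.493 1.255] ((384.5531005859375, 292.7227783203125), (63.295963287353516, 406.6857604980469), 4.951229095458984)
```

View pics/t0c.png

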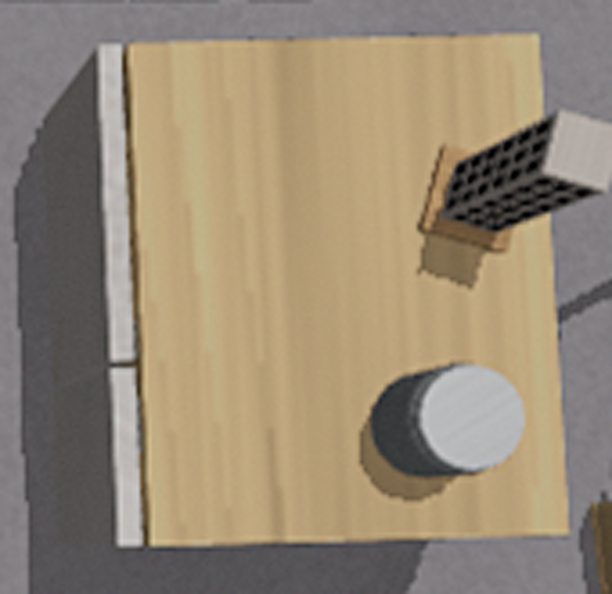

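```bash
cat >> h.py <<'E'
def plane(f,u,v,z):
    c=np.load(f'pics/{f}.npz');K=c['camera_matrix'];T=np.linalg.inv(c['world_to_cam'])
    r=T[:3,:3]@np.array([(u-K[0,2])/K[0,0],-(v-K[1,2])/K[1,1],-1]);o=T[:3,3]
    return o+r*(z-o[2])/r[2]
E
python3 - <<'E'
from h import *
f=lambda a,b:plane('t0',340+(a+.5)/3.6-.5,95+(b+.5)/3.6-.5,.208).round(4)
for n,p in dict(farfront=(98,45),nearfront=(117,547),gapfront=(108,365),gapback=(134,363),farback=(539,35),nearback=(569,535),topfarfront=(128,44),topnearfront=(149,547)).items(): print(n,f(*p))
c=np.load('pics/t0.npz');K=c['camera_matrix'];d=c['range_z']
v,u=np.mgrid[:420,:560]
P=(np.stack([(u-K[0,2])/K[0,0]*d,-(v-K[1,2])/K[1,1]*d,-d,np.ones_like(d)],-1)@np.linalg.inv(c['world_to_cam']).T)[...,:3]
for name,b in dict(terrace=(205,160,265,210),mass=(278,198,306,226),pot=(100,158,135,192),glue=(110,230,142,258),tower=(455,124,515,166),tin=(440,194,490,230)).items():
    s=np.s_[b[1]:b[3],b[0]:b[2]];q=P[s][(d[s]>0)];q=q[q[:,2]>(.225 if name[0]=='t' and name[1]!='e' else .012)]
    print(name,q.min(0).round(3),q.max(0).round(3))
# scene crop of cupboard front
s=np.load('pics/s0.npz');im=s['img'][210:350,120:270][:,:,::-1];cv2.imwrite('pics/s0c.png',cv2.resize(im,None,fx=4,fy=4,interpolation=cv2.INTER_CUBIC))
E
```

```text
farfront [ 0.6729 -0.1441  0.208 ]
nearfront [ 0.3583 -0.1481  0.208 ]
gapfront [ 0.4708 -0.1453  0.208 ]
gapback [ 0.4719 -0.1615  0.208 ]
farback [ 0.6778 -0.4234  0.208 ]
nearback [ 0.363  -0.4283  0.208 ]
topfarfront [ 0.6735 -0.163   0.208 ]
topnearfront [ 0.3581 -0.1678  0.208 ]
terrace [0.471 0.101 0.012] [0.578 0.228 0.078]
mass [ 0.427 -0.01   0.014] [0.471 0.045 0.065]
pot [0.507 0.424 0.012] [0.576 0.496 0.101]
glue [0.346 0.412 0.013] [0.394 0.457 0.13 ]
tower [ 0.551 -0.397  0.225] [ 0.596 -0.352  0.356]
tin [ 0.4   -0.368  0.226] [ 0.465 -0.304  0.29 ]
```

View pics/s0c.png

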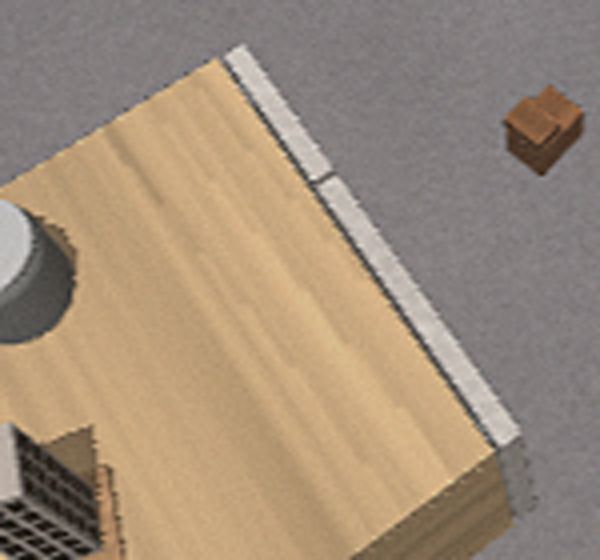

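Call:
jog_arm --targets '[[0,[0,-5,0],0],[0,[0,-10.6,0],0],[0,[-3,-10.6,4],-0.1],[0,[-7,-10.6,9],-0.25],[0,[-11,-10.6,14],-0.4],[0,[-15,-10.6,19],-0.55],[0,[-19,-10.6,24],-0.7],[0,[-23,-10.6,29.5],-0.85],[0,[-27,-10.6,35],-1.0],[0,[-31,-10.6,40],-1.15]]' --grip_force 10

```text
time_s: 1.1
ee_pos: [0.3962, -0.1878, 0.3304]
eef_rot: [-1.571, -0.0, -0.094]
force: [1.2, -0.9, 0.5]
grip_width: 0.0176
```

Call:
jog_arm --targets '[[0,[2,0,4],-0.06],[0,[4,0,7.6],-0.115],[0,[4,0,7.6],-0.115],[0,[4,0,7.6],-0.115]]'

```text
time_s: 1.5
ee_pos: [0.4429, -0.1177, 0.3301]
eef_rot: [-1.571, 0.001, 0.016]
force: [0.0, 0.1, -0.0]
grip_width: 0.0005
```

Call:
jog_arm --targets '[[0,[3,0,4],0],[0,[6,0,7.7],0],[0,[6,0,7.7],0],[0,[6,5,7.7],0],[0,[6,9,7.7],0],[0,[6,13,7.7],0],[0,[6,16.5,7.7],0],[0,[6,16.5,7.7],0]]'

```text
time_s: 2.3
ee_pos: [0.4993, -0.0415, 0.1618]
eef_rot: [-1.57, 0.007, 0.013]
force: [0.5, -0.2, -0.3]
grip_width: 0.0004
```

```bash
python3 - <<'E'
from h import *
o=ctrl.get_obs();print(o['ee_pos'],o['force'])
c=snap('wrist','w1');snap('scene','s1');print(c['mount'].round(3))
E
```

```text
[ 0.49932199 -0.04149108  0.16181336] [ 0.46209115 -0.19203592 -0.25654452]
[[ 1.     0.    -0.     0.002]
 [-0.     0.277 -0.961 -0.161]
 [-0.     0.961  0.277  0.08 ]
 [ 0.     0.     0.     1.   ]]
```

View pics/w1.png

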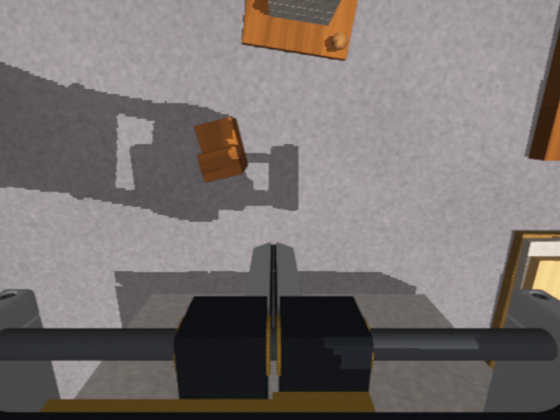

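Call:
jog_arm --targets '[[0,[0,0,-3],0],[0,[0,0,-6],0],[0,[0,0,-8],0],[0,[0,0,-8],0],[0,[0,0,-8.3],0],[0,[0,0,-8.6],0],[0,[0,0,-8.8],0]]'

```text
time_s: 3.1
ee_pos: [0.5032, -0.1279, 0.166]
eef_rot: [-1.571, -0.001, 0.016]
force: [0.7, 0.2, -0.1]
grip_width: 0.0002
```

Call:
jog_arm --targets '[[0,[0,0,-0.2],0],[0,[0,0,-0.4],0],[0,[0,0,-0.6],0],[0,[0,0,-0.7],0]]'

```text
time_s: 3.5
ee_pos: [0.5032, -0.1353, 0.1654]
eef_rot: [-1.571, 0.0, 0.015]
force: [-0.1, -0.1, 0.7]
grip_width: 0.0003
```

Call:
jog_arm --targets '[[0,[0,0,-0.1],0],[0,[0,0,-0.2],0],[0,[0,0,-0.3],0]]'

```text
time_s: 3.8
ee_pos: [0.5031, -0.1379, 0.1654]
eef_rot: [-1.57, 0.001, 0.015]
force: [-3.1, 5.0, 1.5]
grip_width: 0.0004
```

Call:
jog_arm --targets '[[0,[0,0,-0.1],0],[0,[0,0,-0.2],0]]'

```text
time_s: 4.0
ee_pos: [0.503, -0.1396, 0.1654]
eef_rot: [-1.57, 0.001, 0.015]
force: [-3.1, 14.4, 4.1]
grip_width: 0.0006
```

Call:
jog_arm --targets '[[0,[0,0,4],0],[0,[0,0,8],0],[0,[0,0,11],0],[0,[0,0,11],0],[0,[0,0,11],0],[0,[0,0,11],0],[0,[0,0,11],0],[0,[0,0,11],0],[0,[0,0,11],0],[0,[0,0,11],0]]'

```text
time_s: 5.0
ee_pos: [0.5016, -0.0305, 0.1654]
eef_rot: [-1.571, 0.0, 0.015]
force: [-1.0, 0.5, -0.0]
grip_width: 0.0008
```

```bash
python3 - <<'E'
from h import *
o=ctrl.get_obs();print(o['ee_pos'],o['force'],o['eef_rot'])
a=snap('scene','s2');b=snap('top','t2')
A=cv2.resize(a['img'][150:360,90:320],None,fx=1.7,fy=2*.85);B=cv2.resize(b['img'][95:260,300:460],None,fx=2.4,fy=2.16)
B=cv2.resize(b['img'][90:270,290:480],(377,357))
cv2.imwrite('pics/c2.png',np.hstack([A,B])[:,:,::-1]);print(A.shape)
E
```

```text
[ 0.50159538 -0.0304643   0.16542075] [-0.9503432   0.51336039 -0.03813903] [-1.57083822e+00  2.00906466e-05  1.46291510e-02]
(357, 391, 3)
```

View pics/c2.png

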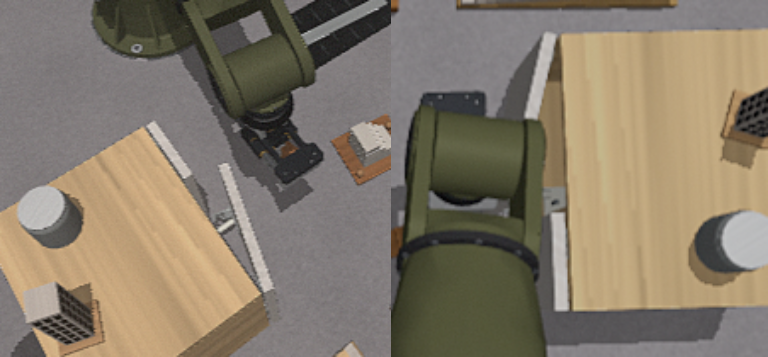

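```bash
python3 - <<'E'
from h import *
for u,v in [(220.6,247.1),(224,249)]: print('edge',plane('s2',u,v,.208))
print('hingeend',plane('s2',90+268/1.7,150+290/1.7,.208))
for a,b in [(222,222),(218,225),(228,216),(230,228)]: print('catch sc',world('s2',90+a/1.7,150+b/1.7).round(3))
for a,b in [(545,192),(553,192),(553,205),(560,199),(547,207)]: print('catch top',world('t2',290+(a-391)/1.984,90+b/1.983).round(3))
a=np.load('pics/s2.npz')['img'][240:310,190:270];cv2.imwrite('pics/c2b.png',cv2.resize(a[:,:,::-1],None,fx=7,fy=7,interpolation=cv2.INTER_CUBIC))
E
```

```text
edge [ 0.48435552 -0.10531033  0.208     ]
edge [ 0.49373747 -0.1012177   0.208     ]
hingeend [ 0.674967   -0.15236158  0.208     ]
catch sc [ 0.489 -0.134  0.021]
catch sc [ 0.481 -0.141 -0.001]
catch sc [ 0.498 -0.124  0.053]
catch sc [ 0.497 -0.127 -0.002]
catch top [ 0.509 -0.175  0.054]
catch top [ 0.512 -0.191  0.03 ]
catch top [ 0.494 -0.19   0.033]
catch top [ 0.503 -0.2    0.03 ]
catch top [ 0.492 -0.182  0.03 ]
```

View pics/c2b.png

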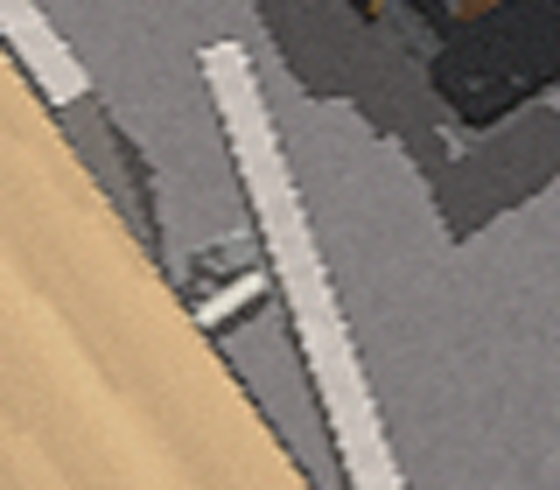

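```bash
python3 - <<'E'
from h import *
for a,b in [(210,310),(230,298),(255,285),(235,240),(200,270),(215,60),(235,45),(85,95),(70,105)]: print((a,b),world('s2',190+a/7,240+b/7).round(3))
E
```

```text
(210, 310) [ 0.509 -0.144  0.053]
(230, 298) [ 0.509 -0.135  0.052]
(255, 285) [ 0.51  -0.124  0.051]
(235, 240) [ 0.49  -0.121  0.055]
(200, 270) [ 0.487 -0.137  0.041]
(215, 60) [ 0.487 -0.107  0.206]
(235, 45) [ 0.486 -0.098  0.204]
(85, 95) [ 0.468 -0.151  0.199]
(70, 105) [ 0.468 -0.157  0.198]
```

Call:
jog_arm --targets '[[0,[-4,0,0],0],[0,[-7.2,0,0],0],[0,[-7.2,0,-3],0],[0,[-7.2,0,-6],0],[0,[-7.2,0,-8.5],0],[0,[-7.2,0,-9.9],0],[0,[-7.2,0,-9.9],0],[0,[-7.2,0,-9.9],0]]'

```text
time_s: 5.9
ee_pos: [0.431, -0.1298, 0.1653]
eef_rot: [-1.57, 0.0, 0.015]
force: [0.8, 0.3, 0.1]
grip_width: 0.0004
```

Call:
jog_arm --targets '[[0,[2,0,0],0],[0,[4,0,0],0],[0,[5.5,0,0],0],[0,[6.5,0,0],0],[0,[6.9,0,0],0],[0,[6.9,0,0],0]]'

```text
time_s: 6.5
ee_pos: [0.5001, -0.1287, 0.1653]
eef_rot: [-1.571, 0.0, 0.016]
force: [0.3, 0.4, -0.2]
grip_width: 0.0005
```

```bash
cat > arc.py <<'E'
import numpy as np,sys
from station import ctrl
o=ctrl.get_obs();p=o['ee_pos'];yaw=o['eef_rot'][2];print(p.round(4),yaw.round(4))
H=np.array([.673,-.158]);ph=.0146;r=.178
ex=np.array([np.cos(yaw),np.sin(yaw)]);ez=np.array([-np.sin(yaw),np.cos(yaw)])
a=lambda t:np.array([-np.cos(t-ph),np.sin(t-ph)]) # along door
n=lambda t:np.array([np.sin(t-ph),np.cos(t-ph)])
for t in np.arange(float(sys.argv[1]),float(sys.argv[2])+1e-6,float(sys.argv[3])):
    w=ph-t; dx=np.array([np.cos(w),np.sin(w)]);
    g=H+r*a(t)-n(t)*.009  # tool yaw turns with the door
    d=g-p[:2]; print(round(t,3),(100*d@ex).round(1),(100*d@ez).round(1),'turn',round(-(w-yaw),2),g.round(3))
E
python3 arc.py 0.28 1.57 0.04
```

```text
[ 0.5001 -0.1287  0.1653] 0.0157
0.28 -0.1 0.9 turn 0.28 [ 0.499 -0.12 ]
0.32 0.1 1.6 turn 0.32 [ 0.501 -0.113]
0.36 0.3 2.2 turn 0.36 [ 0.502 -0.106]
0.4 0.5 2.9 turn 0.4 [ 0.505 -0.099]
0.44 0.8 3.6 turn 0.44 [ 0.507 -0.093]
0.48 1.1 4.2 turn 0.48 [ 0.51  -0.086]
0.52 1.4 4.9 turn 0.52 [ 0.513 -0.08 ]
0.56 1.7 5.5 turn 0.56 [ 0.516 -0.073]
0.6 2.1 6.1 turn 0.6 [ 0.52  -0.067]
0.64 2.4 6.7 turn 0.64 [ 0.523 -0.061]
0.68 2.9 7.3 turn 0.68 [ 0.527 -0.055]
0.72 3.3 7.9 turn 0.72 [ 0.532 -0.049]
0.76 3.7 8.4 turn 0.76 [ 0.536 -0.044]
0.8 4.2 9.0 turn 0.8 [ 0.541 -0.038]
0.84 4.7 9.5 turn 0.84 [ 0.546 -0.033]
0.88 5.2 10.0 turn 0.88 [ 0.551 -0.028]
0.92 5.8 10.4 turn 0.92 [ 0.556 -0.024]
0.96 6.3 10.9 turn 0.96 [ 0.561 -0.019]
1.0 6.9 11.3 turn 1.0 [ 0.567 -0.015]
1.04 7.5 11.7 turn 1.04 [ 0.573 -0.01 ]
1.08 8.1 12.1 turn 1.08 [ 0.579 -0.007]
1.12 8.7 12.4 turn 1.12 [ 0.585 -0.003]
1.16 9.3 12.8 turn 1.16 [0.591 0.   ]
1.2 10.0 13.1 turn 1.2 [0.598 0.004]
1.24 10.6 13.4 turn 1.24 [0.604 0.006]
1.28 11.3 13.6 turn 1.28 [0.611 0.009]
1.32 12.0 13.8 turn 1.32 [0.618 0.011]
1.36 12.7 14.0 turn 1.36 [0.624 0.013]
1.4 13.4 14.2 turn 1.4 [0.631 0.015]
1.44 14.1 14.3 turn 1.44 [0.638 0.017]
1.48 14.8 14.4 turn 1.48 [0.645 0.018]
1.52 15.5 14.5 turn 1.52 [0.652 0.019]
1.56 16.2 14.6 turn 1.56 [0.659 0.02 ]
```

Call:
jog_arm --targets '[[0,[0,0,0.5],0.1],[0,[0,0,0.9],0.2],[0,[0.1,0,1.6],0.3],[0,[0.3,0,2.2],0.36],[0,[0.5,0,2.9],0.4],[0,[0.8,0,3.6],0.44],[0,[1.1,0,4.2],0.48],[0,[1.4,0,4.9],0.52],[0,[1.7,0,5.5],0.56],[0,[2.1,0,6.1],0.6]]'

```text
time_s: 7.5
ee_pos: [0.5196, -0.0677, 0.1656]
eef_rot: [-1.571, 0.0, -0.587]
force: [-1.4, -0.1, 0.7]
grip_width: 0.0002
```

```bash
python3 -c "
from station import ctrl;print(ctrl.get_obs()['force'])"; python3 arc.py 0.6 1.1 0.04
```

```text
[-1.35791234 -0.09587543  0.67314527]
[ 0.5196 -0.0677  0.1656] -0.5868
0.6 -0.0 0.0 turn -0.0 [ 0.52  -0.067]
0.64 -0.0 0.8 turn 0.04 [ 0.523 -0.061]
0.68 -0.0 1.5 turn 0.08 [ 0.527 -0.055]
0.72 -0.0 2.2 turn 0.12 [ 0.532 -0.049]
0.76 0.1 2.9 turn 0.16 [ 0.536 -0.044]
0.8 0.1 3.6 turn 0.2 [ 0.541 -0.038]
0.84 0.3 4.3 turn 0.24 [ 0.546 -0.033]
0.88 0.4 5.0 turn 0.28 [ 0.551 -0.028]
0.92 0.6 5.7 turn 0.32 [ 0.556 -0.024]
0.96 0.8 6.4 turn 0.36 [ 0.561 -0.019]
1.0 1.0 7.0 turn 0.4 [ 0.567 -0.015]
1.04 1.3 7.7 turn 0.44 [ 0.573 -0.01 ]
1.08 1.6 8.4 turn 0.48 [ 0.579 -0.007]
```

Call:
jog_arm --targets '[[0,[0,0,0.7],0.04],[0,[0,0,1.5],0.08],[0,[0,0,2.2],0.12],[0,[0.1,0,2.9],0.16],[0,[0.1,0,3.6],0.2],[0,[0.3,0,4.3],0.24],[0,[0.4,0,5.0],0.28],[0,[0.6,0,5.7],0.32],[0,[0.8,0,6.4],0.36],[0,[1.0,0,7.0],0.4]]'

```text
time_s: 8.5
ee_pos: [0.5668, -0.0149, 0.1656]
eef_rot: [-1.571, 0.0, -0.987]
force: [0.7, -0.9, 0.7]
grip_width: 0.0004
```

```bash
python3 arc.py 1.0 1.57 0.03; python3 - <<'E'
from h import *
a=snap('scene','s3')['img'][150:360,90:320];cv2.imwrite('pics/c3.png',cv2.resize(a[:,:,::-1],None,fx=2.5,fy=2.5))
E
```

```text
[ 0.5668 -0.0149  0.1656] -0.9867
1.0 -0.0 0.0 turn -0.0 [ 0.567 -0.015]
1.03 -0.0 0.6 turn 0.03 [ 0.571 -0.012]
1.06 -0.0 1.1 turn 0.06 [ 0.576 -0.009]
1.09 -0.0 1.6 turn 0.09 [ 0.58  -0.006]
1.12 0.0 2.2 turn 0.12 [ 0.585 -0.003]
1.15 0.1 2.7 turn 0.15 [ 0.59 -0.  ]
1.18 0.1 3.2 turn 0.18 [0.595 0.002]
1.21 0.2 3.8 turn 0.21 [0.599 0.004]
1.24 0.3 4.3 turn 0.24 [0.604 0.006]
1.27 0.4 4.8 turn 0.27 [0.609 0.008]
1.3 0.5 5.3 turn 0.3 [0.614 0.01 ]
1.33 0.7 5.9 turn 0.33 [0.619 0.012]
1.36 0.8 6.4 turn 0.36 [0.624 0.013]
1.39 1.0 6.9 turn 0.39 [0.63  0.015]
1.42 1.2 7.4 turn 0.42 [0.635 0.016]
1.45 1.4 7.9 turn 0.45 [0.64  0.017]
1.48 1.6 8.4 turn 0.48 [0.645 0.018]
1.51 1.8 8.9 turn 0.51 [0.651 0.019]
1.54 2.1 9.3 turn 0.54 [0.656 0.019]
1.57 2.3 9.8 turn 0.57 [0.661 0.02 ]
```

View pics/c3.png

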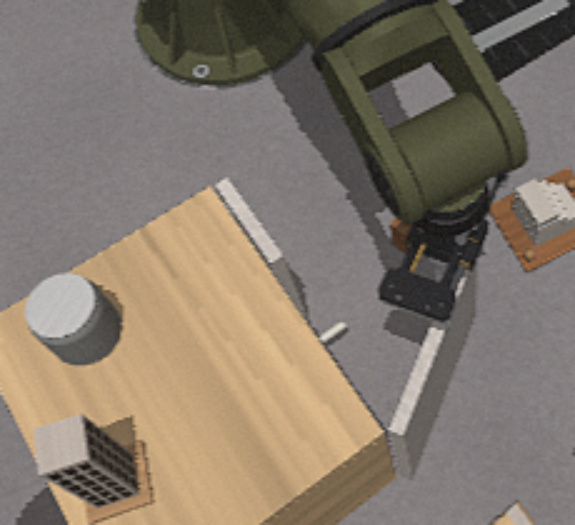

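Call:
jog_arm --targets '[[0,[0,0,0.7],0.04],[0,[0,0,1.4],0.08],[0,[0,0,2.2],0.12],[0,[0.1,0,2.9],0.16],[0,[0.2,0,3.6],0.2],[0,[0.3,0,4.3],0.24],[0,[0.5,0,5.0],0.28],[0,[0.6,0,5.7],0.32],[0,[0.8,0,6.3],0.35],[0,[1.0,0,6.7],0.38]]'

```text
time_s: 9.55
ee_pos: [0.6282, 0.0136, 0.1655]
eef_rot: [-1.571, 0.0, -1.365]
force: [-0.5, -0.7, 0.3]
grip_width: 0.0006
```

```bash
python3 arc.py 1.36 1.6 0.02
```

```text
[0.6282 0.0136 0.1655] -1.3654
1.36 -0.1 -0.4 turn -0.02 [0.624 0.013]
1.38 -0.1 -0.0 turn 0.0 [0.628 0.014]
1.4 -0.1 0.3 turn 0.02 [0.631 0.015]
1.42 -0.1 0.7 turn 0.04 [0.635 0.016]
1.44 -0.1 1.1 turn 0.06 [0.638 0.017]
1.46 -0.1 1.4 turn 0.08 [0.642 0.017]
1.48 -0.1 1.8 turn 0.1 [0.645 0.018]
1.5 -0.1 2.1 turn 0.12 [0.649 0.019]
1.52 -0.0 2.5 turn 0.14 [0.652 0.019]
1.54 -0.0 2.8 turn 0.16 [0.656 0.019]
1.56 0.0 3.2 turn 0.18 [0.659 0.02 ]
1.58 0.1 3.5 turn 0.2 [0.663 0.02 ]
1.6 0.1 3.9 turn 0.22 [0.667 0.02 ]
```

Call:
jog_arm --targets '[[0,[0,0,0.4],0.02],[0,[0,0,0.8],0.04],[0,[0,0,1.1],0.06],[0,[0,0,1.4],0.08],[0,[0,0,1.7],0.1],[0,[0,0,2.0],0.12],[0,[0,0,2.3],0.13],[0,[0,0,2.5],0.14],[0,[0,0,2.6],0.15],[0,[0,0,2.6],0.15]]'

```text
time_s: 10.55
ee_pos: [0.654, 0.019, 0.1654]
eef_rot: [-1.571, 0.0, -1.515]
force: [0.2, -0.4, -0.9]
grip_width: 0.0007
```

```bash
python3 arc.py 1.5 1.6 0.02; python3 - <<'E'
from h import *
print(ctrl.get_obs()['force'])
a=snap('scene','s4');b=snap('top','t4')
A=cv2.resize(a['img'][190:340,170:320],(400,400),interpolation=cv2.INTER_CUBIC);B=cv2.resize(b['img'][70:220,250:400],(400,400),interpolation=cv2.INTER_CUBIC)
cv2.imwrite('pics/c4.png',np.hstack([A,B])[:,:,::-1])
E
```

```text
[0.654  0.019  0.1654] -1.5153
1.5 0.0 -0.5 turn -0.03 [0.649 0.019]
1.52 -0.0 -0.2 turn -0.01 [0.652 0.019]
1.54 -0.0 0.2 turn 0.01 [0.656 0.019]
1.56 -0.0 0.5 turn 0.03 [0.659 0.02 ]
1.58 -0.0 0.9 turn 0.05 [0.663 0.02 ]
1.6 -0.0 1.3 turn 0.07 [0.667 0.02 ]
[ 0.16564792 -0.39397061 -0.88733102]
```

View pics/c4.png

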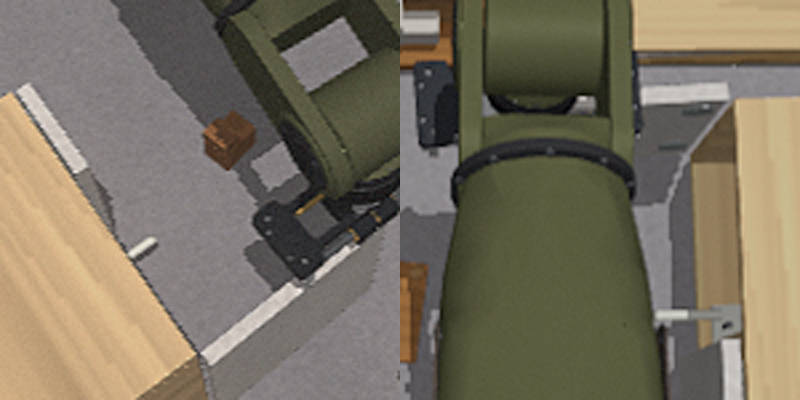

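```bash
cat > ang.py <<'E'
from h import *
import sys
c=np.load(f'pics/{sys.argv[1]}.npz');K=c['camera_matrix'];d=c['range_z'];v,u=np.mgrid[:420,:560]
P=(np.stack([(u-K[0,2])/K[0,0]*d,-(v-K[1,2])/K[1,1]*d,-d,np.ones_like(d)],-1)@np.linalg.inv(c['world_to_cam']).T)[...,:3][d>0]
# narrow slabs: outer face
def line(m,ax,nm):
    q=P[m]
    for _ in range(4):
        k=np.polyfit(q[:,ax],q[:,1-ax],1);e=q[:,1-ax]-np.polyval(k,q[:,ax]);q=q[abs(e)<max(.002,2*e.std())]
    print(nm,len(q),'slope',k[0].round(4),'at',np.polyval(k,[-.158,0] if ax else [.45,.67]).round(4),'rms',e.std().round(4));return k[0]
y=(P[:,1]>-.14)&(P[:,1]<float(sys.argv[2]))
s=line(y&(P[:,2]>.03)&(P[:,2]<.195)&(P[:,0]>.665)&(P[:,0]<.71),1,'outer')
t=line(y&(P[:,2]>.2)&(P[:,2]<.215)&(P[:,0]>.64)&(P[:,0]<.71),1,'top')
print('theta ~',[ (np.pi/2+np.arctan(x)+.0146).round(3) for x in (s,t)])
E
python3 ang.py s4 -0.03; python3 ang.py t4 -0.02
```

```text
outer 593 slope -0.0557 at [0.6867 0.6779] rms 0.0004
top 271 slope -0.038 at [0.6794 0.6734] rms 0.0045
theta ~ [np.float64(1.53), np.float64(1.547)]
outer 266 slope -0.0494 at [0.6744 0.6666] rms 0.0006
top 212 slope -0.0926 at [0.6825 0.6679] rms 0.0044
theta ~ [np.float64(1.536), np.float64(1.493)]
```

Call:
jog_arm --targets '[[0,[0,0,0.2],0.01],[0,[0,0,0.4],0.02],[0,[0,0,0.5],0.03],[0,[0,0,0.6],0.04],[0,[0,0,0.7],0.04],[0,[0,0,0.7],0.04]]'

```text
time_s: 11.25
ee_pos: [0.661, 0.0193, 0.1654]
eef_rot: [-1.571, -0.0, -1.555]
force: [0.1, 0.3, -0.3]
grip_width: 0.0004
```

Call:
jog_arm --targets '[[0,[0,0,-0.3],0],[0,[0,0,-1.3],0],[0,[0,0,-4],0],[0,[0,0,-7],0],[0,[0,0,-10],0],[0,[0,-4,-13],0],[0,[0,-8,-16],0],[0,[0,-12,-19],0],[0,[0,-15,-22],0],[0,[0,-15,-22],0]]'

```text
time_s: 12.25
ee_pos: [0.4396, 0.0159, 0.3201]
eef_rot: [-1.563, -0.001, -1.555]
force: [-1.3, -0.0, -1.1]
grip_width: 0.0003
```

```bash
python3 - <<'E'
from h import *
o=ctrl.get_obs();print(o['time_s'],o['ee_pos'],o['force'])
a=snap('scene','s5');b=snap('top','t5')
cv2.imwrite('pics/c5.png',np.vstack([cv2.resize(x['img'][60:370],None,fx=.9,fy=.9) for x in (a,b)])[:,:,::-1])
E
python3 ang.py s5 0.03;python3 ang.py t5 0.03
```

```text
12.25 [0.43962379 0.01586447 0.32009589] [-1.2796658  -0.03530547 -1.11983773]
outer 898 slope -0.0162 at [0.6868 0.6842] rms 0.0004
top 490 slope -0.016 at [0.6802 0.6777] rms 0.0046
theta ~ [np.float64(1.569), np.float64(1.569)]
outer 1135 slope -0.0176 at [0.6749 0.6721] rms 0.0006
top 549 slope -0.016 at [0.6808 0.6783] rms 0.0047
theta ~ [np.float64(1.568), np.float64(1.569)]
```

View pics/c5.png

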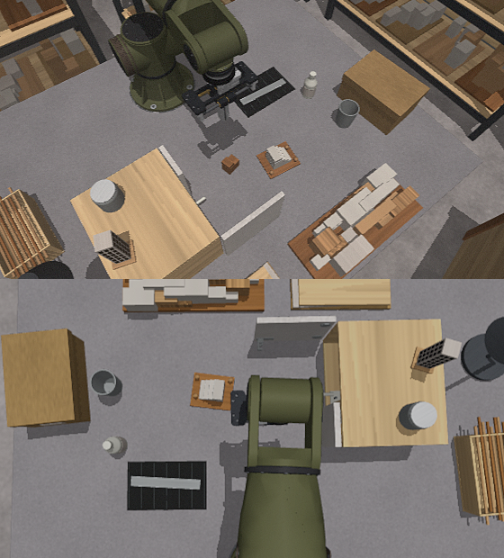

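```bash
python3 - <<'E'
from h import *
for n in ('s0','s5'):
    print(n,[world(n,*p).round(3).tolist() for p in ((256,238),(308,232),(195,250),(182,228))])
print(ctrl.get_obs()['joint_vel'].round(3)); print(ctrl.hand_in())
E
```

```text
s0 [[0.451, 0.017, 0.056], [0.532, 0.149, 0.072], [0.453, -0.161, 0.207], [0.38, -0.157, 0.206]]
s5 [[0.452, 0.017, 0.058], [0.532, 0.149, 0.071], [0.453, -0.161, 0.206], [0.379, -0.157, 0.206]]
[-0.     0.054  0.007 -0.    -0.008  0.001]
the job is handed in; nothing more can be done
None
```

The wide door now stands square to the cupboard, and I have handed the job in. Handover was at about 12.4 s of the 48 s allowed.

**What I did:**
- I pressed the wide door with the closed fingertips about 30 mm from its free edge until the catch let go.
- I drew the finger away, and the spring set the door ajar, with its edge about 50 mm out.
- I put the finger behind the free edge and swung the door slowly open, then backed off and raised the tool clear.

**Last checks:**
- **Door angle:** the final scene and top cameras gave 1.568–1.569 rad with the finger gone.
- **Things left alone:** the massing block, the terrace and the narrow door measured the same as at the start, to within 2 mm. In the last picture the tin, tower, glue, pot and rule look to be where they were. I checked those five only by eye.
- **Robot:** it was touching nothing at hand-in. The arm was still settling very slightly, at 0.05 rad/s in one joint.

**Things that disagreed:**
- **Press force:** it reached about 14 N in the door's direction at the firm stop. That is more than the 3–5 N needed, but well under the limits.
- **Door face position:** the two cameras differ by about 12 mm on where the door's outer face lies across. I did not track down why, and the angles still agree.

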